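Load a carrier-rack kit tray, tall post last

ROBOT

A 7-joint arm with a two-finger parallel gripper is mounted at the origin on the work surface. World frame = base frame: x ahead of the robot, y to its left, z up, the work surface at z = 0. Lengths are in m, angles in rad, forces in N, time in s.
With the tool pointing down it reaches from about 0.4 to 0.85 m from the base axis. Payload 10.4 kg.
Tool frame: the origin (TCP) lies midway between the tips of the shut fingers; the grasp point (between the pads) lies 19 mm behind it (manip.hold_point_z is the distance from the TCP to the grasp point, in m); x points along the fingers, y is the direction in which the jaws open and shut, and the axes are right-handed (so a half turn about x gives the same grasp; the last joint's range is limited). The gripper opens to 85 mm and grips with 20 to 120 N. Pads are 22 mm wide; open, the fingers measure 114 mm over their backs; the gripper's body (76 mm by 85 mm) begins 54 mm behind the grasp point. The pads swing forward as they close: fully open they stand 13 mm farther back than shut.
Start: joints at [1.209, 0.332, -0.065, 1.46, 0.022, 1.35, -0.088], TCP at [0.208, -0.589, 0.231] pointing down, gripper open.
Joint ranges: [-2.6, 2.6], [-0.5, 2.12], [-1.47, 1.34], [0.16, 2.42], [-1.27, 4.41], [0.06, 2.06], [-2.6, 2.6]. Speed limits (rad/s): [2.22, 2.22, 2.79, 2.79, 3.14, 3.14, 3.14].

INTERFACE

Orientations are given as a unit quaternion [w, x, y, z].
In Python, from plant import manip gives the robot as it stands.
- The arm moves only by the tool play_rows, never from a script. Its argument "deltas" is text: rows parted by semicolons, each of 7 numbers parted by spaces: the shift along the tool's x, y, z in mm, then the turn, a rotation vector about the tool's x, y, z in rad, then the opening, from 0 (shut) to 1 (fully open). A call has 1 to 12 rows; each row is the pose to reach, as a shift and turn from the pose commanded when the call began, along the tool's axes at that moment; what a row does not reach only later rows make up. A row lasts 1/8 s, in which the tool goes at most 62.5 mm and 10.7 degrees, less where a joint would pass 70% of its speed; a pose out of reach is approached as far as the arm can. A call with a gripper value outside its range is refused whole. The fingers move at their own pace and stop on an object; "grip_force" is the grip in N (left out, the last holds). Time passes only in rows, so rows that repeat a pose let the fingers close. It gives the time, the measured TCP pose, the force and the opening at its end, in the units of the state.
- manip.state(): the state, without advancing time (a new reading comes with each control period).
- manip.get_image(name): name is "scene" or "top" or "wrist"; returns a dict with "frame" (480x640x3 uint8, blue, green, red), "K" (3x3 intrinsics, pixels), "R" (3x3) and "t" (3): a world point X has camera coordinates R X + t; the wrist camera has in their place "T_tool_cam" (4x4, takes a point from camera to tool coordinates, whose origin is the TCP and whose axes are the tool frame's). Camera axes: x right, y down, z forward; pixel columns grow to the right and rows downward; lengths in m; the calibration is good to about 2 mm. A picture is of the moment at which its call begins: read the wrist's pose just before it. There is no depth.
- manip.hand_in(): hands the job in, once; it reports no verdict.
The state is a dict: "clock": time; "qpos": joint angles; "joint_velocities": joint speeds; "tau": joint torques, N m; "tcp_pos": TCP position; "orientation": TCP orientation; "contact_force": force on the tool from outside, world axes, zero at the start; "torque": the same for the moment, N m; "width": opening from 0.0 (shut) to 1.0 (fully open).
Only numpy, scipy, OpenCV 4.12 (cv2) and the standard library are available. Lean on these libraries where they do the work, as an engineer would, in place of code of your own. Each camera call takes 0.05 s, during which the arm holds its last target.

TASK

Load the cream kit tray for one glass carrier rack: first lay the short aluminium clamp foot down flat in the oblong pocket, then, last of all, stand the taller comb post upright in the square pocket, because it would be in the way if it went in first. Both must sit fully down on the pocket floors. Leave the shorter comb post standing where it is; the longer clamp foot is not needed either.

Things in the scene. Friction and masses are not known exactly. Their poses are not given: they have to be found in the camera images.
- tray: Low cream tray fixed to the bench, 84 (x) x 137 (y) x 12 mm high. Two grey-floored pockets 8 mm deep, floors 4 mm above the bench: oblong, for the clamp foot, opening 72 (x) x 48 (y), centred at x 0, y +39.5 mm; square, for the post, 56 x 56, centred at x 0, y -35.5 mm. Origin: centre of its underside, at bench height, z up; x points away from the robot within 0.3 rad.
- block: Short clamp foot: loose bare aluminium block 60 (x) x 36 (y) x 45 mm high, slot 14 wide, 12 deep along x in its top; 0.15 kg. Lies flat left of the tray, long side roughly along world y; grip across its 36 mm. Origin: centre of underside, z up. Goes in with its x along the tray's x, either way round. A look-alike 100 mm long lies 14 cm or more nearer or farther: not wanted.
- post: Tall comb post, 150 mm high overall: upright cream bar 24 (x, both these faces toothed) x 18 mm (y, plain faces) on a square aluminium foot 44 x 44 x 12 mm; loose, 0.16 kg. Stands on the bench right of the tray. Grip the bar across its plain faces. Origin: centre of the foot's underside, z up.
- short_post: Bystander: the same comb post but only 90 mm high overall, standing right of the tray, 12 cm or more nearer or farther than the tall one; 0.1 kg. Origin: centre of the foot's underside. Leave it standing where it is.

How it is judged:
On the way, in this order (a step that is already met when the one before it is completed fails the run):
1. the short clamp foot lies fully down in the oblong pocket while the tall post is still away from the tray (x of block in the frame of tray between -0.012 and 0.012 m and y of block in the frame of tray between 0.0275 and 0.0515 m and z of block in the frame of tray below 0.008 m and angle between block's own z axis and vertical below 0.17 rad and angle between the x axis of block and the x axis of tray, either way round below 0.35 rad and horizontal distance between post and tray above 0.1 m), for 0.2 s.
2. the tall comb post stands fully down in the square pocket, the clamp foot still in its own (x of post in the frame of tray between -0.012 and 0.012 m and y of post in the frame of tray between -0.0475 and -0.0235 m and z of each of post, block in the frame of tray below 0.008 m and angle between each of post, block's own z axis and vertical below 0.17 rad and x of block in the frame of tray between -0.012 and 0.012 m and y of block in the frame of tray between 0.0275 and 0.0515 m and angle between the x axis of block and the x axis of tray, either way round below 0.35 rad), for 0.2 s.
At the end, for the whole second after the job is handed in: Clamp foot flat in the oblong pocket, its long axis within 20 deg of the tray's x; tall post in the square pocket, any yaw. Each within 12 mm of its pocket's centre along each tray axis, underside centre under 8 mm above the bench, upright within 10 deg, at rest. Shorter post still upright (all of step 2 and linear speed of each of block, post below 0.02 m/s and angle between short_post's own z axis and vertical below 0.17 rad); the robot touches nothing.
It fails at once if the shorter comb post is knocked over or shifted more than 30 mm (distance of short_post from where it was at the start of the episode above 0.03 m or angle between short_post's own z axis and vertical above 0.35 rad).
It also fails if it takes over 59 s, if anything falls off the work surface, if the arm or the gripper's body presses on something with over 40 N, if the wrist force passes 120 N, or if a joint passes its speed limit or range.

## Working session

There is one attempt and no reset: what is moved stays moved. The work goes in short steps, Python scripts to look and compute and a tool call to move; the robot and the scene stay as the last step left them, time stands still between calls to the robot, and variables do not carry over. Pictures are saved under pics/ and viewed, and the job is handed in when it is done.

Besides the shell and the picture viewer there is one more tool, called by a JSON object that holds its "api" and its "payload", one argument or row to a line. play_rows: Moves the arm, as the interface text tells. Its arguments: {"type":"object","properties":{"deltas":{"type":"string"},"grip_force":{"type":"number"}},"required":["deltas"]}

```bash
ls; mkdir -p pics; python3 - <<'E'
from plant import manip
import cv2
print(manip.state()); print(manip.hold_point_z)
for n in("scene","top","wrist"):
    d=manip.get_image(n); cv2.imwrite(f"pics/{n}0.png",d["frame"])
    print(n,{k:v for k,v in d.items() if k!="frame"})
E
```

```text
pics
{'clock': 0.0, 'qpos': array([ 1.20937842,  0.33285542, -0.06468739,  1.46094916,  0.02160154,
        1.3499069 , -0.08847979]), 'joint_velocities': array([ 0.00183191,  0.00098442, -0.00138956,  0.00014166, -0.00225404,
       -0.00108054,  0.00051399]), 'tau': array([ 9.86532405e-05, -6.25450444e+01,  4.92239348e-02, -3.91593504e+01,
        1.61532493e-02,  9.89028078e-03,  1.83934617e-06]), 'tcp_pos': array([ 0.20759293, -0.58911284,  0.23052243]), 'orientation': array([-0.11873736, -0.69687221, -0.11971945,  0.6970924 ]), 'contact_force': array([-0.3681072 , -0.74366215,  0.18564656]), 'torque': array([ 0.06754712, -0.0076615 , -0.01441252]), 'width': 1.002799951999502}
0.0187
scene {'K': array([[532.78320305,   0.        , 316.50139575],
       [  0.        , 532.78320305, 246.95675659],
       [  0.        ,   0.        ,   1.        ]]), 'R': array([[ 0.5704379 ,  0.82121563,  0.01433519],
       [ 0.69381089, -0.47245147, -0.5435219 ],
       [-0.439576  ,  0.31999141, -0.83927257]]), 't': array([-0.29953363, -0.33629032,  1.20525506])}
top {'K': array([[464.54561983, 
[... 156 characters left out ...]
2, -0.99890132, -0.04226397],
       [-0.99740147,  0.02310285, -0.06823903],
       [ 0.06914048,  0.04077257, -0.99677339]]), 't': array([0.02448424, 0.52265805, 0.86081797])}
wrist {'K': array([[400.90170616,   0.        , 319.02741176],
       [  0.        , 400.90170616, 243.1763551 ],
       [  0.        ,   0.        ,   1.        ]]), 'T_tool_cam': array([[ 6.57870392e-05, -3.01597675e-01,  9.53435283e-01,
        -1.42684019e-01],
       [ 9.99999958e-01, -2.48969330e-04, -1.47755815e-04,
        -4.75870112e-04],
       [ 2.81938954e-04,  9.53435252e-01,  3.01597646e-01,
        -7.78335658e-02],
       [ 0.00000000e+00,  0.00000000e+00,  0.00000000e+00,
         1.00000000e+00]])}
```

View pics/scene0.png

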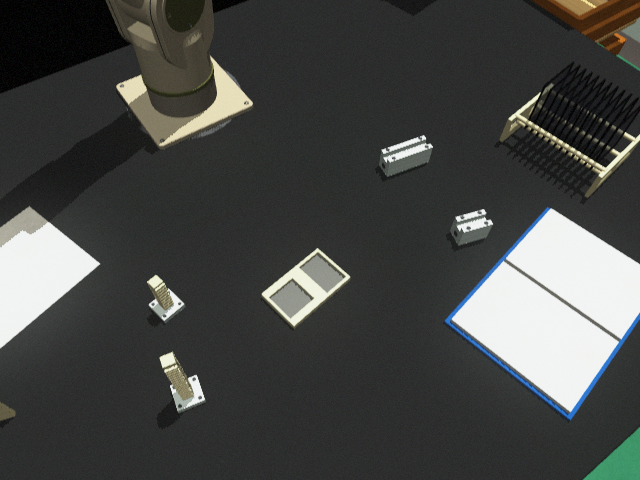

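View pics/top0.png

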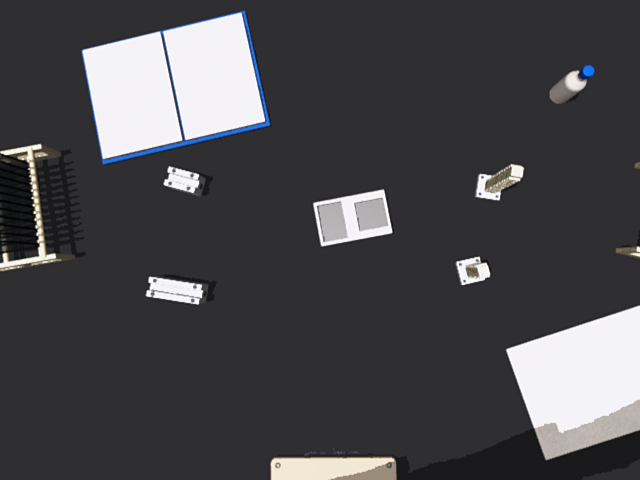

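View pics/wrist0.png

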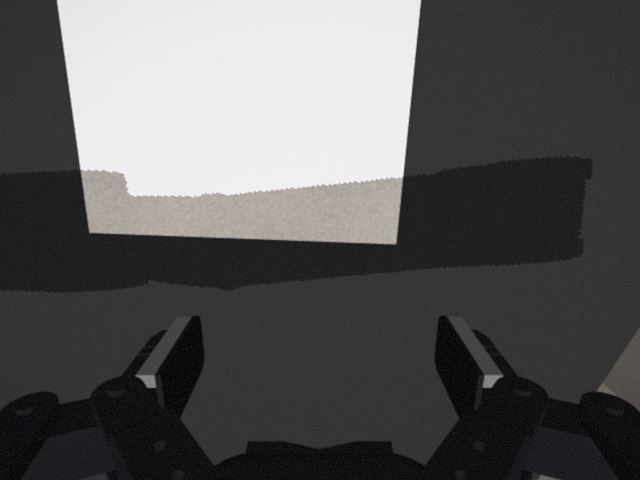

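```bash
cat > h.py <<'E'
from plant import manip
import numpy as np, cv2
from scipy.spatial.transform import Rotation as Ro
def cam(name):
    s=manip.state(); d=manip.get_image(name); K=d["K"]
    if name=="wrist":
        q=s["orientation"]; Rw=Ro.from_quat([q[1],q[2],q[3],q[0]]).as_matrix()
        T=d["T_tool_cam"]; Rc=Rw@T[:3,:3]; c=Rw@T[:3,3]+s["tcp_pos"]
    else:
        Rc=d["R"].T; c=-Rc@d["t"]
    return d["frame"],K,Rc,c
def ray(K,Rc,px):
    px=np.atleast_2d(np.array(px,float)); r=np.c_[px,np.ones(len(px))]@np.linalg.inv(K).T@Rc.T
    return r/np.linalg.norm(r,axis=1,keepdims=True)
def plane(K,Rc,c,px,z):
    r=ray(K,Rc,px); return c+r*((z-c[2])/r[:,2])[:,None]
def tri(o):  # list of (K,Rc,c,px)
    A=np.zeros((3,3));b=np.zeros(3);L=[]
    for K,Rc,c,p in o:
        r=ray(K,Rc,p)[0];P=np.eye(3)-np.outer(r,r);A+=P;b+=P@c;L.append((P,c))
    x=np.linalg.solve(A,b); return x,[1e3*np.linalg.norm(P@(x-c)) for P,c in L]
def proj(K,Rc,c,X):
    x=(np.atleast_2d(X)-c)@Rc; return (x@K.T)[:,:2]/x[:,2:]
def pose():
    s=manip.state();q=s["orientation"]
    return s["tcp_pos"],Ro.from_quat([q[1],q[2],q[3],q[0]]).as_matrix()
E
python3 - <<'E'
from h import *
f,K,Rc,c=cam("top")
def crop(f,x,y,w,h,n):
    cv2.imwrite(n,cv2.resize(f[y:y+h,x:x+w],None,fx=6,fy=6,interpolation=cv2.INTER_CUBIC))
a=[cv2.resize(f[y-35:y+35,x-45:x+45],None,fx=4,fy=4,interpolation=cv2.INTER_CUBIC) for x,y in((184,180),(352,218),(498,182))]
g,K2,R2,c2=cam("scene")
b=[cv2.resize(g[y-35:y+35,x-45:x+45],None,fx=4,fy=4,interpolation=cv2.INTER_CUBIC) for x,y in((471,227),(306,287),(182,380))]
im=np.vstack([np.hstack(a[:2]),np.hstack(b[:2])]);cv2.imwrite("pics/c1.png",im)
cv2.imwrite("pics/c2.png",np.hstack([a[2],b[2]]))
print(plane(K,Rc,c,[(184,180),(352,218),(488,188),(472,271),(177,290)],0.02).round(3), pose())
E
```

```text
[[ 0.639  0.274  0.02 ]
 [ 0.558 -0.048  0.02 ]
 [ 0.608 -0.303  0.02 ]
 [ 0.453 -0.267  0.02 ]
 [ 0.429  0.287  0.02 ]] (array([ 0.20765981, -0.58931645,  0.23095534]), array([[-2.39372487e-04,  3.32365888e-01, -9.43150496e-01],
       [ 5.76361734e-04, -9.43150321e-01, -3.32365973e-01],
       [-9.99999805e-01, -6.23155125e-04,  3.42012582e-05]]))
```

View pics/c1.png

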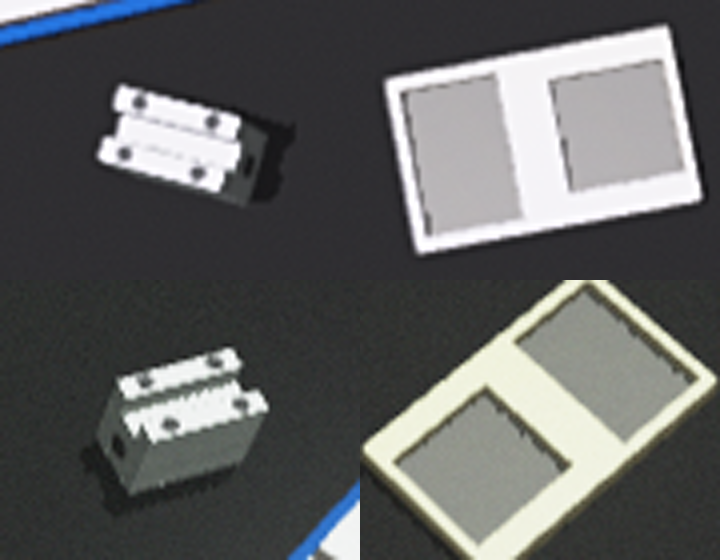

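View pics/c2.png

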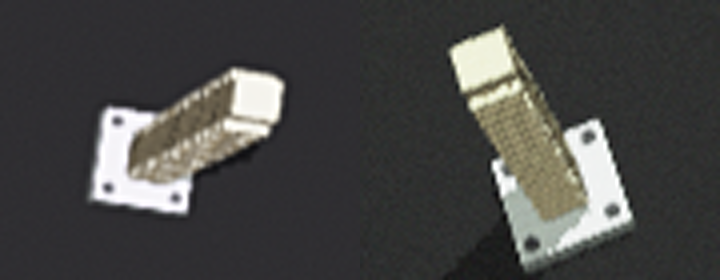

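```bash
python3 - <<'E'
from h import *
C={n:cam(n) for n in("top","scene")}
def off(p,o): return [(np.array(q,float)/4+np.array(o)) for q in p]
# block top corners order: A,B,C,D matched? do masks: minAreaRect in both views
def rect(n,x0,y0,x1,y1,th):
    f=C[n][0][y0:y1,x0:x1]; g=cv2.resize(f.min(2),None,fx=4,fy=4,interpolation=cv2.INTER_CUBIC)
    m=(g>th).astype(np.uint8); pts=cv2.findNonZero(m)
    r=cv2.minAreaRect(pts); b=(cv2.boxPoints(r)+.5)/4-.5+[x0,y0]; return b, b.mean(0), len(pts)
bt=rect("top",158,160,215,200,150)
print("block top",bt)
k=C["top"][1:]
P=plane(*k,bt[0],0.045); print("blk z45",P.round(4),P.mean(0), np.linalg.norm(P-np.roll(P,1,0),axis=1))
# scene parallelogram corners
sc=off([(117,98),(238,67),(268,125),(140,160)],(426,192))
k2=C["scene"][1:]
P2=plane(*k2,sc,0.045); print("scene",P2.round(4),P2.mean(0))
print("tri ctr",tri([(*k,bt[1]),(*k2,np.mean(sc,0))]))
# tray corners top & scene
tt=off([(386,78),(668,26),(703,200),(417,253)],(352-45-90,218-35))
tsn=off([(361-360,450-280)],(306-45,287-35))
P=plane(*k,tt,0.012); print("tray",P.round(4),P.mean(0),np.linalg.norm(P-np.roll(P,1,0),axis=1))
f=C["scene"][0]; x0,y0=255,240
g=cv2.resize(f[y0:y0+95,x0:x0+105],None,fx=4,fy=4,interpolation=cv2.INTER_CUBIC)
m=(g.min(2)>90).astype(np.uint8); cs,_=cv2.findContours(m,0,2); cn=max(cs,key=cv2.contourArea)
print(cv2.approxPolyDP(cn,8,True)[:,0]/4+[x0,y0])
# post
ft=off([(105,106),(188,212),(95,200)],(498-45,182-35)); print("foot",plane(*k,ft,0.012).round(4))
tp=off([(256,97)],(453,147))[0]; sp=off([(484,60)],(182-45-90,380-35))[0]
print("post top tri",tri([(*k,tp),(*k2,sp)]))
print("foot tri", tri([(*k,off([(188,212)],(453,147))[0]),(*k2,off([(600-360,119)],(137,345))[0])]),tri([(*k,off([(105,106)],(453,147))[0]),(*k2,off([(525-360,266)],(137,345))[0])]))
E
```

```text
block top (array([[162.68101883, 184.78993797],
       [167.83454514, 165.46421194],
       [200.93101883, 174.28993797],
       [195.77749252, 193.61566544]]), array([181.80601883, 179.53993833]), 9329)
blk z45 [[0.6264 0.306  0.045 ]
 [0.6628 0.2963 0.045 ]
 [0.6442 0.2334 0.045 ]
 [0.608  0.2432 0.045 ]] [0.63535471 0.2697198  0.045     ] [0.06547628 0.03773749 0.06563946 0.03756749]
scene [[0.6101 0.2508 0.045 ]
 [0.6286 0.3098 0.045 ]
 [0.6603 0.2976 0.045 ]
 [0.6415 0.2357 0.045 ]] [0.63511081 0.27349666 0.045     ]
tri ctr (array([0.63561997, 0.27006307, 0.04742593]), [np.float64(1.3723937180314518), np.float64(1.37239371803139)])
tray [[ 0.5902  0.0251  0.012 ]
 [ 0.6117 -0.1101  0.012 ]
 [ 0.528  -0.1241  0.012 ]
 [ 0.5059  0.0119  0.012 ]] [ 0.55897378 -0.04929924  0.012     ] [0.08530082 0.13689229 0.08479287 0.13786303]
[[318.   248.  ]
 [261.5  293.5 ]
 [293.75 326.5 ]
 [350.25 277.5 ]]
foot [[ 0.6373 -0.2907  0.012 ]
 [ 0.5857 -0.3271  0.012 ]
 [ 0.5926 -0.2841  0.012 ]]
post top tri (array([ 0.61221134, -0.30635356,  0.15152843]), [np.float64(1.5022610948796151), np.float64(1.5022610948795538)])
foot tri (array([ 0.59312606, -0.2980564 ,  0.03977461]), [np.float64(21.995648847259158), np.float64(21.995648847259076)]) (array([ 0.63358693, -0.31390801, -0.00524989]), [np.float64(18.96696771656927), np.float64(18.966967716569176)])
```

```bash
cat >> h.py <<'E'
def go(pos,jaw):  # jaw axis angle deg, tool down -> delta in mm & rad, tool axes (from measured pose)
    p,R=pose(); a=np.radians(jaw)
    y=np.array([np.cos(a),np.sin(a),0]);x=np.array([0,0,-1.]);T=np.c_[x,y,np.cross(x,y)]
    print("shift mm",(R.T@(np.array(pos)-p)*1e3).round(1),"turn",Ro.from_matrix(R.T@T).as_rotvec().round(4))
E
python3 - <<'E'
from h import *
go([0.635,0.271,0.235],-15.5)
E
```

```text
shift mm [  -3.6 -669.5 -688.9] turn [-9.615e-01 -2.000e-04  2.000e-04]
```

{"api": "play_rows", "payload": {
  "deltas": "0 -669 -689 -0.96 0 0 1;0 -669 -689 -0.96 0 0 1;0 -669 -689 -0.96 0 0 1;0 -669 -689 -0.96 0 0 1;0 -669 -689 -0.96 0 0 1;0 -669 -689 -0.96 0 0 1;0 -669 -689 -0.96 0 0 1;0 -669 -689 -0.96 0 0 1;0 -669 -689 -0.96 0 0 1;0 -669 -689 -0.96 0 0 1;0 -669 -689 -0.96 0 0 1;0 -669 -689 -0.96 0 0 1"
}}

```text
clock: 1.85
tcp_pos: [0.5424, 0.0836, 0.2317]
orientation: [0.428, 0.564, 0.427, -0.563]
contact_force: [0.4, -0.2, 0.3]
width: 0.997
```

```bash
python3 - <<'E'
from h import *
f,K,R,c=cam("wrist"); cv2.imwrite("pics/w1.png",f); print(pose())
go([0.635,0.271,0.235],-15.5)
E
```

```text
(array([0.54337257, 0.09246451, 0.23125229]), array([[ 1.44818011e-03,  9.65069429e-01, -2.61990268e-01],
       [ 4.82944526e-03, -2.61994237e-01, -9.65057354e-01],
       [-9.99987290e-01,  1.32309210e-04, -5.04016482e-03]]))
shift mm [  -2.8   41.7 -196.3] turn [ 0.0054 -0.005  -0.0001]
```

View pics/w1.png

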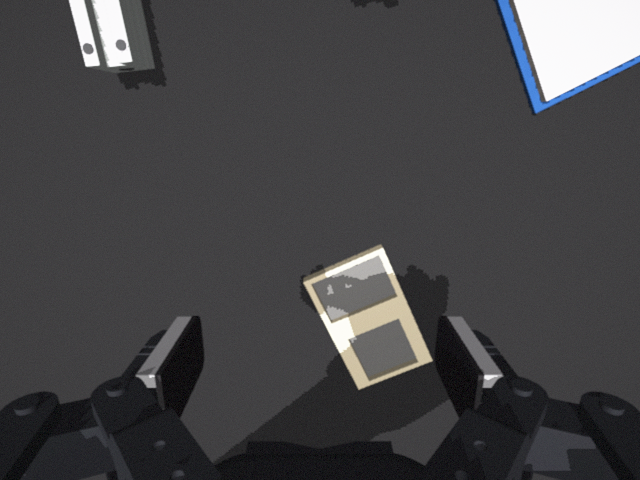

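```bash
python3 - <<'E'
from h import *
f,K,R,c=cam("wrist")
x0,y0=285,230;g=f[y0:y0+175,x0:x0+165].astype(int)
# subpixel edges via lines: rough corners then report planes
px=np.array([(304,282),(382,245),(433,360),(360,389)],float)
gg=cv2.cvtColor(f,cv2.COLOR_BGR2GRAY)
p=cv2.cornerSubPix(gg,px.astype(np.float32).reshape(-1,1,2),(5,5),(-1,-1),(3,30,.01)).reshape(-1,2);print(p)
P=plane(K,R,c,p,0.012);print(P.round(4),P.mean(0));d=P-np.roll(P,1,0);print(np.linalg.norm(d,axis=1),np.degrees(np.arctan2(d[:,1],d[:,0])))
T=[(np.array([[386,78],[668,26],[703,200],[417,253]])/4.+[217,183])]
k=cam("top")[1:]
S=cam("scene");q=S[1:]
ps=np.array([(318,248),(350.25,277.5),(293.75,326.5),(261.5,293.5)])
# correspond by projecting wrist result
pt=proj(*k,P);pp=proj(*q,P);print(pt.round(1),pp.round(1))
for i in range(4):
    a=T[0][np.argmin(np.linalg.norm(T[0]-pt[i],axis=1))];b=ps[np.argmin(np.linalg.norm(ps-pp[i],axis=1))]
    print(tri([(K,R,c,p[i]),(*k,a)])[0].round(4),tri([(K,R,c,p[i]),(*k,a),(*q,b)]))
E
```

```text
[[304. 282.]
 [382. 245.]
 [433. 360.]
 [360. 389.]]
[[ 0.5098  0.0239  0.012 ]
 [ 0.5914  0.0409  0.012 ]
 [ 0.6154 -0.0956  0.012 ]
 [ 0.5338 -0.1103  0.012 ]] [ 0.56260365 -0.0352911   0.012     ]
[0.13633974 0.08342208 0.13858068 0.08290966] [ 100.14367065   11.7869335   -80.05406409 -169.7512005 ]
[[315.  244.4]
 [305.3 202.1]
 [376.3 187.8]
 [385.3 230.2]] [[322.5 246.7]
 [356.7 274. ]
 [300.5 324. ]
 [267.3 292.8]]
[ 0.5066  0.0133 -0.014 ] (array([0.50615847, 0.01674107, 0.00344552]), [np.float64(4.089399610907215), np.float64(4.463146186489164), np.float64(3.18463250555997)])
[ 0.5951  0.0273 -0.0267] (array([5.90255717e-01, 3.10406723e-02, 1.77470153e-04]), [np.float64(5.873325834400168), np.float64(5.563045045482623), np.float64(4.251164047920127)])
[ 0.6172 -0.1125 -0.0118] (array([ 0.61330518, -0.10667716,  0.00323887]), [np.float64(5.2750433661756295), np.float64(4.278482245274637), np.float64(3.8185986119216855)])
[ 0.5308 -0.127  -0.0102] (array([ 0.52938897, -0.12021051,  0.00481864]), [np.float64(5.021846456382787), np.float64(4.794116073673689), np.float64(3.9212459617453423)])
```

{"api": "play_rows", "payload": {
  "deltas": "0 42 -195 0 0 0 1;0 42 -195 0 0 0 1;0 42 -195 0 0 0 1;0 42 -195 0 0 0 1;0 42 -195 0 0 0 1"
}}

```text
clock: 2.68
tcp_pos: [0.6346, 0.2577, 0.231]
orientation: [-0.428, -0.563, -0.427, 0.564]
contact_force: [-0.5, -1.0, 0.4]
width: 1.0
```

```bash
python3 - <<'E'
from h import *
f,K,R,c=cam("wrist"); cv2.imwrite("pics/w2.png",f); print(pose())
E
```

```text
(array([0.63477999, 0.25659796, 0.23133982]), array([[ 3.00792031e-04,  9.62736549e-01, -2.70440836e-01],
       [-1.39486343e-03, -2.70440181e-01, -9.62735770e-01],
       [-9.99998982e-01,  6.66811280e-04,  1.26153975e-03]]))
```

View pics/w2.png

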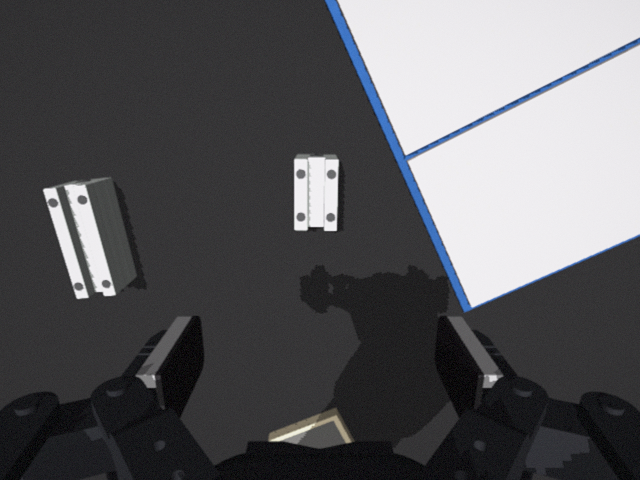

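```bash
python3 - <<'E'
from h import *
print(np.abs(manip.state()["joint_velocities"]).max())
f,K,R,c=cam("wrist");print(pose()[0])
x0,y0=275,135
m=(f[y0:y0+120,x0:x0+85].min(2)>130).astype(np.uint8)
r=cv2.minAreaRect(cv2.findNonZero(m));b=cv2.boxPoints(r)+[x0,y0];print(r,b)
for z in(.045,): 
    P=plane(K,R,c,b,z);print(P.round(4),P.mean(0));d=P-np.roll(P,1,0);print(np.linalg.norm(d,axis=1),np.degrees(np.arctan2(d[:,1],d[:,0])))
k=cam("top")[1:]
k2=cam("scene")[1:]
print(tri([(K,R,c,b.mean(0)),(*k,(181.8,179.5)),(*k2,(473.7,220.1))]),tri([(K,R,c,b.mean(0)),(*k,(181.8,179.5))]),tri([(K,R,c,b.mean(0)),(*k2,(473.7,220.1))]))
E
```

```text
0.02580252134452696
[0.63488042 0.25607007 0.23166283]
((40.0, 57.5), (73.0, 44.0), 90.0) [[293. 156.]
 [337. 156.]
 [337. 229.]
 [293. 229.]]
[[0.6277 0.3077 0.045 ]
 [0.6618 0.2981 0.045 ]
 [0.6461 0.2392 0.045 ]
 [0.6101 0.2493 0.045 ]] [0.6364519  0.27358505 0.045     ]
[0.06099805 0.03542994 0.06099315 0.03745487] [  73.16826338  -15.70751155 -104.92955082  164.29062525]
(array([0.63579873, 0.27277433, 0.04335479]), [np.float64(1.5289355693988005), np.float64(2.403630239974262), np.float64(1.6648283760250895)]) (array([0.6366318 , 0.27273403, 0.03672459]), [np.float64(0.49326601461463515), np.float64(0.4932660146147192)]) (array([0.63581276, 0.27398178, 0.04439057]), [np.float64(0.8852350794864086), np.float64(0.8852350794861111)])
```

```bash
python3 - <<'E'
from h import *
go([0.6363,0.2732,0.10],-15.5)
E
```

```text
shift mm [131.9  -3.4 -16.9] turn [-0.0042  0.0009 -0.0015]
```

{"api": "play_rows", "payload": {
  "deltas": "0 -3 -17 0 0 0 1;60 -3 -17 0 0 0 1;115 -3 -17 0 0 0 1;132 -3 -17 0 0 0 1;132 -3 -17 0 0 0 1;132 -3 -17 0 0 0 1;132 -3 -17 0 0 0 1"
}}

```text
clock: 3.75
tcp_pos: [0.637, 0.2765, 0.1015]
orientation: [0.428, 0.564, 0.427, -0.562]
contact_force: [0.1, 0.1, -1.0]
width: 1.0
```

```bash
python3 - <<'E'
from h import *
print(np.abs(manip.state()["joint_velocities"]).max())
f,K,R,c=cam("wrist");cv2.imwrite("pics/w3.png",f);print(pose())
go([0.6363,0.2732,0.016],-15.5)
E
```

```text
0.011932768623220694
(array([0.63685408, 0.27626802, 0.10108436]), array([[ 2.31011491e-03,  9.63183857e-01, -2.68833632e-01],
       [ 8.38411050e-04, -2.68836121e-01, -9.63185567e-01],
       [-9.99996980e-01,  1.99967625e-03, -1.42858632e-03]]))
shift mm [85.1  0.1  3.2] turn [-0.0017 -0.0014 -0.002 ]
```

View pics/w3.png

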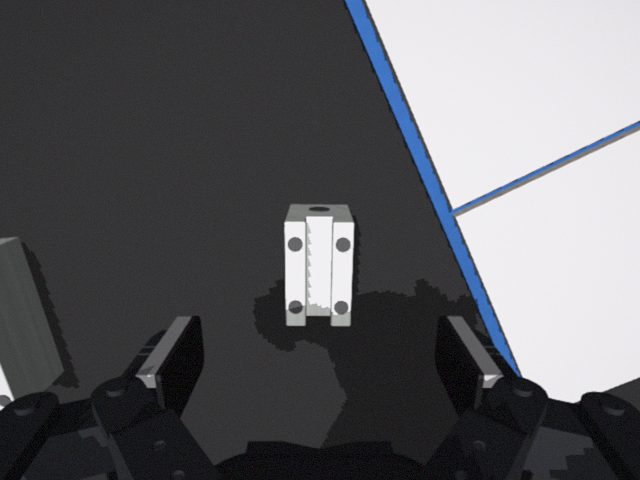

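```bash
python3 - <<'E'
from h import *
f,K,R,c=cam("wrist")
b=np.array([(285,222),(354,222),(351.5,326),(286,326)])
P=plane(K,R,c,b,.045);print(P.round(4),P.mean(0));d=P-np.roll(P,1,0);print(np.linalg.norm(d,axis=1),np.degrees(np.arctan2(d[:,1],d[:,0])))
go([0.6363,0.2732,0.016],-15.5)
E
```

```text
[[0.6276 0.3064 0.045 ]
 [0.6616 0.2968 0.045 ]
 [0.6457 0.2394 0.045 ]
 [0.6106 0.2492 0.045 ]] [0.63638662 0.27293782 0.045     ]
[0.05964026 0.0352956  0.05964966 0.03642793] [  73.46460592  -15.6333717  -105.44757084  164.34072063]
shift mm [84.6  0.3  3. ] turn [-0.0016 -0.001  -0.0015]
```

{"api": "play_rows", "payload": {
  "deltas": "40 0 3 0 0 0 1;70 0 3 0 0 0 1;85 0 3 0 0 0 1;85 0 3 0 0 0 1;85 0 3 0 0 0 1;85 0 3 0 0 0 0.2;85 0 3 0 0 0 0.2;85 0 3 0 0 0 0.2;85 0 3 0 0 0 0.2;85 0 3 0 0 0 0.2;85 0 3 0 0 0 0.2;85 0 3 0 0 0 0.2",
  "grip_force": 50
}}

```text
clock: 5.35
tcp_pos: [0.6357, 0.2731, 0.0149]
orientation: [0.428, 0.563, 0.427, -0.563]
contact_force: [-0.4, 0.2, 5.5]
width: 0.414
```

{"api": "play_rows", "payload": {
  "deltas": "-40 0 0 0 0 0 0.2;-90 0 0 0 0 0 0.2;-150 0 0 0 0 0 0.2;-200 0 0 0 0 0 0.2;-200 0 0 0 0 0 0.2;-200 0 0 0 0 0 0.2"
}}

```text
clock: 6.1
tcp_pos: [0.6349, 0.2725, 0.2129]
orientation: [-0.428, -0.563, -0.428, 0.564]
contact_force: [-0.6, 0.4, -3.0]
width: 0.414
```

```bash
python3 - <<'E'
from h import *
print(pose()[0],manip.state()["width"],manip.state()["contact_force"])
go([0.5528,-0.010,0.215],-80.9)
E
```

```text
[0.63492019 0.27254806 0.21292683] 0.4135585910334999 [-0.55173264  0.38580497 -2.98305129]
shift mm [ -1.6  -3.2 294.2] turn [1.14e+00 1.90e-03 1.00e-04]
```

{"api": "play_rows", "payload": {
  "deltas": "0 -3 294 1.14 0 0 0.2;0 -3 294 1.14 0 0 0.2;0 -3 294 1.14 0 0 0.2;0 -3 294 1.14 0 0 0.2;0 -3 294 1.14 0 0 0.2;0 -3 294 1.14 0 0 0.2;0 -3 294 1.14 0 0 0.2;0 -3 294 1.14 0 0 0.2;0 -3 294 1.14 0 0 0.2;0 -3 294 1.14 0 0 0.2;0 -3 294 1.14 0 0 0.2;0 -3 294 1.14 0 0 0.2"
}}

```text
clock: 7.6
tcp_pos: [0.5535, -0.0094, 0.2143]
orientation: [0.056, 0.705, 0.056, -0.705]
contact_force: [0.1, 0.7, -1.2]
width: 0.412
```

```bash
python3 - <<'E'
from h import *
f,K,R,c=cam("wrist");cv2.imwrite("pics/w4.png",f);print(pose(),manip.state()["width"],np.abs(manip.state()["joint_velocities"]).max())
E
```

```text
(array([ 0.55346329, -0.0094093 ,  0.21434025]), array([[ 1.26104018e-04,  1.58399940e-01, -9.87375027e-01],
       [-9.66373361e-05, -9.87375028e-01, -1.58399952e-01],
       [-9.99999987e-01,  1.15392163e-04, -1.09204610e-04]])) 0.4146631171552019 0.001907754702479609
```

View pics/w4.png

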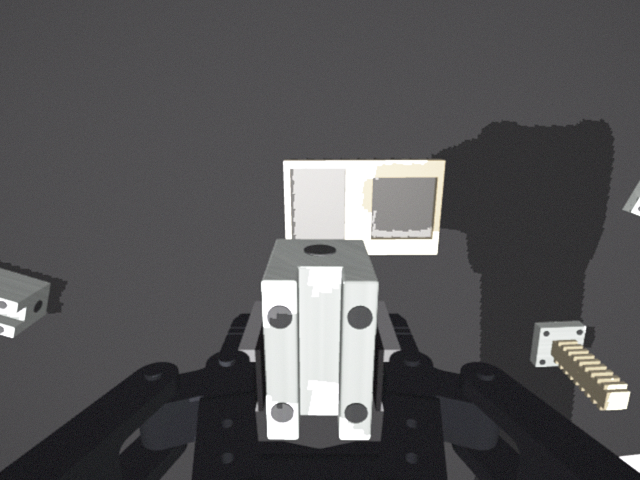

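```bash
python3 - <<'E'
from h import *
f,K,R,c=cam("wrist");p,Rt=pose()
gg=cv2.cvtColor(f,cv2.COLOR_BGR2GRAY)
px=np.array([(284,160),(445,160),(438,255)],float)
p2=cv2.cornerSubPix(gg,px.astype(np.float32).reshape(-1,1,2),(5,5),(-1,-1),(3,30,.01)).reshape(-1,2);print(p2)
P=plane(K,R,c,p2,.012);print(P.round(4));ctr=(P[0]+P[2])/2;print("ctr",ctr, np.linalg.norm(P[1]-P[0]),np.linalg.norm(P[1]-P[2]))
d=P[0]-P[1];e=P[1]-P[2];print(np.degrees(np.arctan2(-d[0],d[1])),np.degrees(np.arctan2(e[1],e[0])))
# triangulate with top cam
k=cam("top")[1:];t=np.array([[668,26],[386,78],[703,200],[417,253]])/4.+[217,183]
for i in range(3):
    pr=proj(*k,P[i:i+1])[0];j=np.argmin(np.linalg.norm(t-pr,axis=1));print(pr.round(1),t[j],tri([(K,R,c,p2[i]),(*k,t[j])]))
h=np.array([(280,317),(359,317),(282,412),(356,412),(265,276.5),(376,276.5),(268,437),(371,437)],float)
H=plane(K,R,c,h,p[2]+.029);print(((H-p)@Rt*1e3).round(1))
# pocket oblong floor left/right edges
q=np.array([(291.5,168.5),(345.5,168.5)]);print("obl edge at top",plane(K,R,c,q,.012).round(4))
E
```

```text
[[282.49597 160.21059]
 [445.148   159.72617]
 [436.8834  254.31589]]
[[ 0.5903  0.0284  0.012 ]
 [ 0.6125 -0.1075  0.012 ]
 [ 0.5288 -0.1214  0.012 ]]
ctr [ 0.55955893 -0.04649853  0.012     ] 0.1377664666305552 0.08476800934776565
9.265011675303818 9.445007145230127
[311.8 202.5] [313.5 202.5] (array([0.59025626, 0.02672471, 0.01270009]), [np.float64(1.6657473881001754), np.float64(1.665747388100166)])
[382.6 189.1] [384.  189.5] (array([ 0.61249738, -0.11041281,  0.00447139]), [np.float64(0.6149318574173118), np.float64(0.6149318574173621)])
[391.3 232.6] [392.75 233.  ] (array([ 0.52790156, -0.12393576,  0.00724726]), [np.float64(0.8904736397321161), np.float64(0.8904736397321849)])
[[-29.  -13.  -17.3]
 [-29.   12.  -17.3]
 [-29.  -13.4  19. ]
 [-29.   12.   19. ]
 [-29.  -17.1 -31.1]
 [-29.   16.8 -31.1]
 [-29.  -18.6  29.6]
 [-29.   17.6  29.6]]
obl edge at top [[ 0.5846  0.02    0.012 ]
 [ 0.5919 -0.0255  0.012 ]]
```

```bash
python3 - <<'E'
from h import *
go([0.553,-0.0080,0.045],-80.65)
E
```

```text
shift mm [169.3  -1.5   0.2] turn [-0.0044 -0.0001 -0.0001]
```

{"api": "play_rows", "payload": {
  "deltas": "50 -1.5 0 -0.004 0 0 0.2;100 -1.5 0 -0.004 0 0 0.2;150 -1.5 0 -0.004 0 0 0.2;169 -1.5 0 -0.004 0 0 0.2;169 -1.5 0 -0.004 0 0 0.2;169 -1.5 0 -0.004 0 0 0.2;169 -1.5 0 -0.004 0 0 0.2"
}}

```text
clock: 8.62
tcp_pos: [0.5544, -0.008, 0.0471]
orientation: [0.058, 0.706, 0.057, -0.704]
contact_force: [0.1, 0.1, -2.1]
width: 0.411
```

```bash
python3 - <<'E'
from h import *
f,K,R,c=cam("wrist");cv2.imwrite("pics/w5.png",f);print(pose()[0],manip.state()["width"],manip.state()["contact_force"])
go([0.553,-0.0080,0.0205],-80.65)
g=cam("scene")[0][210:330,240:400];cv2.imwrite("pics/s5.png",cv2.resize(g,None,fx=4,fy=4,interpolation=cv2.INTER_CUBIC))
E
```

```text
[ 0.55417265 -0.00802771  0.04679195] 0.4133023644286413 [-0.19007264 -0.22438578 -2.4088626 ]
shift mm [26.3 -0.2  1.2] turn [-0.0005 -0.0023 -0.0009]
```

View pics/w5.png

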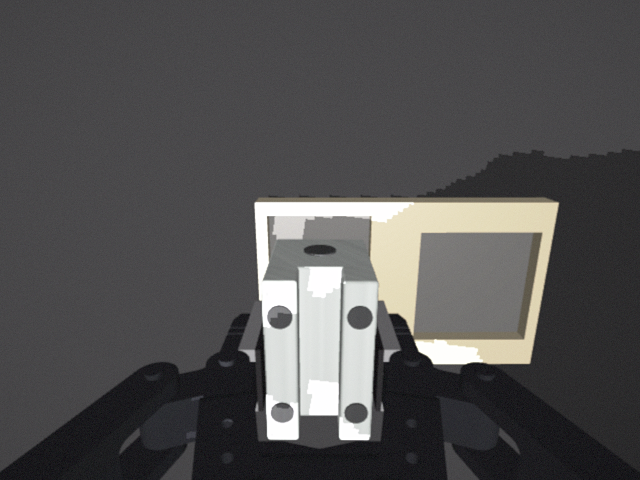

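View pics/s5.png

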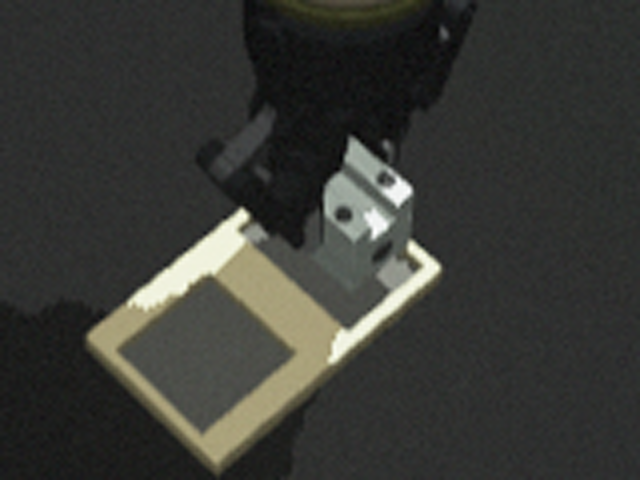

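```bash
python3 - <<'E'
from h import *
f,K,R,c=cam("wrist");p,Rt=pose()
q=np.array([(268,216),(371,216),(255,202),(557,202),(531,364),(421,233),(415,339),(541,233),(527,339)],float)
H=plane(K,R,c,q,.012);print(((H-p)@Rt*1e3).round(1)); d=H[2]-H[3];print(np.degrees(np.arctan2(-d[0],d[1])), (H[2]+H[4])/2)
print((H[5]+H[8])/2,(H[6]+H[7])/2)
E
```

```text
[[ 34.2 -23.7 -34.9]
 [ 34.2  23.  -34.8]
 [ 34.2 -29.3 -41.3]
 [ 34.3 106.4 -41.2]
 [ 34.2 108.   43. ]
 [ 34.2  46.4 -26.8]
 [ 34.2  47.5  28.5]
 [ 34.3 101.6 -26.8]
 [ 34.2 103.7  28.5]]
9.290124065056231 [ 0.55928382 -0.04705357  0.012     ]
[ 0.56506175 -0.08225981  0.012     ] [ 0.56499155 -0.08178964  0.012     ]
```

{"api": "play_rows", "payload": {
  "deltas": "8 0 1 0 0 0 0.2;16 0 1 0 0 0 0.2;22 0 1 0 0 0 0.2;26 0 1 0 0 0 0.2;26 0 1 0 0 0 0.2;26 0 1 0 0 0 0.2"
}}

```text
clock: 9.52
tcp_pos: [0.5523, -0.0081, 0.0193]
orientation: [0.058, 0.705, 0.058, -0.705]
contact_force: [-0.6, 0.0, -0.9]
width: 0.415
```

{"api": "play_rows", "payload": {
  "deltas": "0.5 0 0 0 0 0 0.2;0.5 0 0 0 0 0 0.7;0.5 0 0 0 0 0 0.8;0.5 0 0 0 0 0 0.8;0.5 0 0 0 0 0 0.8;-20 0 0 0 0 0 0.8;-60 0 0 0 0 0 1;-110 0 0 0 0 0 1;-160 0 0 0 0 0 1;-160 0 0 0 0 0 1;-160 0 0 0 0 0 1;-160 0 0 0 0 0 1"
}}

```text
clock: 11.02
tcp_pos: [0.5516, -0.0082, 0.1785]
orientation: [-0.057, -0.704, -0.058, 0.705]
contact_force: [0.5, -0.2, 0.3]
width: 1.0
```

```bash
python3 - <<'E'
from h import *
f,K,R,c=cam("wrist");cv2.imwrite("pics/w6.png",f);p,Rt=pose();print(p,manip.state()["width"])
go([0.6115,-0.3075,0.26],-98.5)
E
```

```text
[ 0.55161411 -0.00808962  0.17844771] 0.997916792066059
shift mm [-81.7 305.1 -10.4] turn [3.113e-01 1.700e-03 2.000e-04]
```

View pics/w6.png

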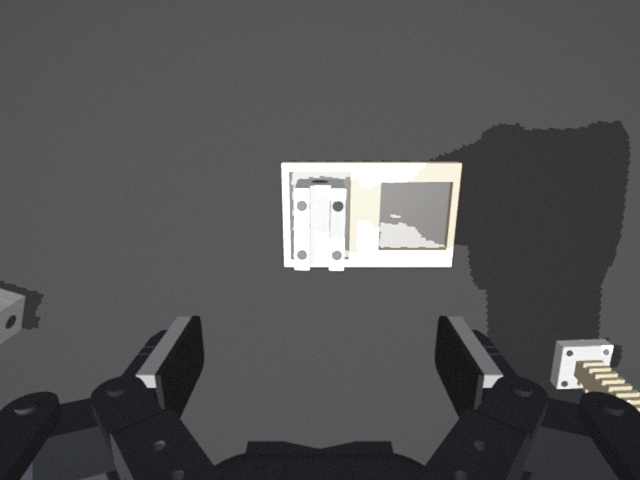

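```bash
python3 - <<'E'
from h import *
f,K,R,c=cam("wrist")
q=np.array([(281.5,162.5),(461.5,162.5),(453,267.5),(284,267.5)])
H=plane(K,R,c,q,.012);ctr=H.mean(0);d=H[0]-H[1];a=np.arctan2(-d[0],d[1]);print(ctr,np.degrees(a))
b=np.array([(294,188.5),(346,188.5),(345,270.5),(294,270.5)])
for z in(.049,.055):
    B=plane(K,R,c,b,z);print(z,np.linalg.norm(B[0]-B[3]),np.linalg.norm(B[0]-B[1]),np.linalg.norm(B[2]-B[3]));M=np.array([[np.cos(a),np.sin(a)],[-np.sin(a),np.cos(a)]]);print(M@(B.mean(0)-ctr)[:2]*1e3)
M=np.array([[np.cos(a),np.sin(a)],[-np.sin(a),np.cos(a)]])
print("sq ctr",ctr[:2]+M.T@[0,-.0355])
# two-view block-top height: wrist vs scene
E
```

```text
[ 0.55934144 -0.0469904   0.012     ] 9.32360564100828
0.049 0.060032586569246635 0.035483996546924856 0.03711631280979102
[-0.74146841 39.81929309]
0.055 0.05870837133291563 0.03470128083269925 0.03629759101637866
[ 0.96558731 39.82791197]
sq ctr [ 0.56509281 -0.08202141]
```

{"api": "play_rows", "payload": {
  "deltas": "-60 0 0 0 0 0 1;-82 50 -2 0.31 0 0 1;-82 305 -10 0.31 0 0 1;-82 305 -10 0.31 0 0 1;-82 305 -10 0.31 0 0 1;-82 305 -10 0.31 0 0 1;-82 305 -10 0.31 0 0 1;-82 305 -10 0.31 0 0 1;-82 305 -10 0.31 0 0 1;-82 305 -10 0.31 0 0 1;-82 305 -10 0.31 0 0 1"
}}

```text
clock: 12.5
tcp_pos: [0.6116, -0.3067, 0.2617]
orientation: [-0.052, 0.705, -0.052, -0.705]
contact_force: [0.3, -0.2, 0.6]
width: 1.002
```

```bash
python3 - <<'E'
from h import *
f,K,R,c=cam("wrist");cv2.imwrite("pics/w7.png",f);p,Rt=pose();print(p,np.abs(manip.state()["joint_velocities"]).max())
E
```

```text
[ 0.61160379 -0.30692043  0.26162542] 0.0044934164891479835
```

View pics/w7.png

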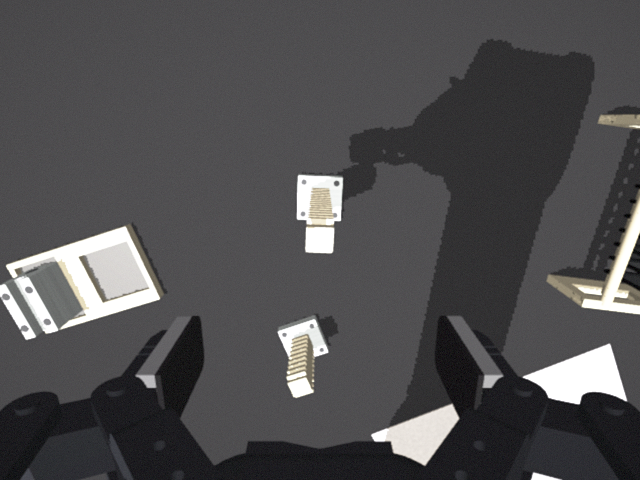

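```bash
python3 - <<'E'
from h import *
f,K,R,c=cam("wrist");cv2.imwrite("pics/w7c.png",cv2.resize(f[165:265,280:360],None,fx=6,fy=6,interpolation=cv2.INTER_CUBIC))
E
```

```text
(no output)
```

View pics/w7c.png

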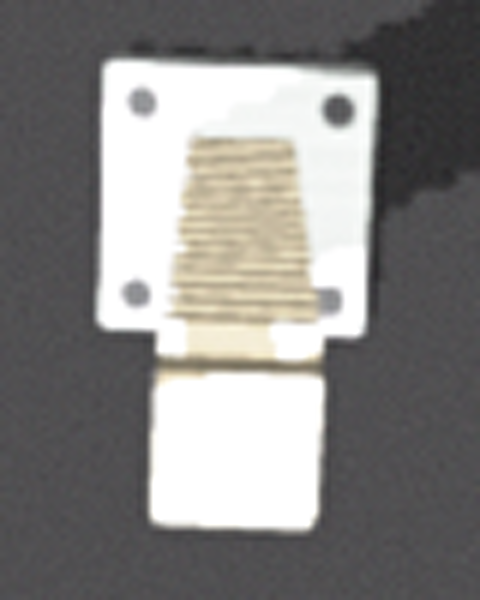

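```bash
python3 - <<'E'
from h import *
f,K,R,c=cam("wrist");p,Rt=pose()
o=np.array([280,165])-0.5+0.5/6
ft=np.array([(103,60),(378,70),(366,338),(98,327)])/6+o
F=plane(K,R,c,ft,.012);d=F[1]-F[0];print(F.round(4),F.mean(0),np.linalg.norm(F-np.roll(F,1,0),axis=1),np.degrees(np.arctan2(d[1],d[0])))
tp=np.array([(155,370),(325,374),(317,530),(149,523)])/6+o
T=plane(K,R,c,tp,.15);d=T[1]-T[0];print(T.round(4),T.mean(0),np.linalg.norm(T-np.roll(T,1,0),axis=1),np.degrees(np.arctan2(d[1],d[0])))
S=cam("scene")[1:];k=cam("top")[1:]
print(tri([(K,R,c,tp.mean(0)),(*S,np.array([484-360,60])/4.+[137,345])]),tri([(K,R,c,tp.mean(0)),(*k,np.array([256,97])/4.+[453,147])]))
go([0.6115,-0.307,0.18],-100)
E
```

```text
[[ 0.6381 -0.2884  0.012 ]
 [ 0.63   -0.3324  0.012 ]
 [ 0.5858 -0.3246  0.012 ]
 [ 0.5943 -0.2803  0.012 ]] [ 0.61204171 -0.30641461  0.012     ] [0.04461326 0.04467754 0.04489034 0.04505171] -100.5013026655774
[[ 0.6217 -0.2988  0.15  ]
 [ 0.6185 -0.3172  0.15  ]
 [ 0.6007 -0.3138  0.15  ]
 [ 0.6043 -0.2954  0.15  ]] [ 0.61129662 -0.30629345  0.15      ] [0.01769333 0.01860839 0.01805937 0.01877748] -99.8264121307576
(array([ 0.60893325, -0.30556279,  0.14237794]), [np.float64(0.4268917213214828), np.float64(0.4268917213215465)]) (array([ 0.61173648, -0.3068757 ,  0.1525474 ]), [np.float64(0.6112066299363451), np.float64(0.6112066299364759)])
shift mm [81.4 -0.4  0. ] turn [ 0.0274 -0.     -0.0001]
```

{"api": "play_rows", "payload": {
  "deltas": "40 -0.5 0 0.031 0 0 1;80 -0.5 0 0.031 0 0 1;110 -0.5 0 0.031 0 0 1;110 -0.5 0 0.031 0 0 1;110 -0.5 0 0.031 0 0 1"
}}

```text
clock: 13.38
tcp_pos: [0.6123, -0.3072, 0.153]
orientation: [-0.063, 0.705, -0.063, -0.704]
contact_force: [-0.4, -0.1, 0.3]
width: 1.0
```

```bash
python3 - <<'E'
from h import *
f,K,R,c=cam("wrist");cv2.imwrite("pics/w8.png",f);p,Rt=pose();print(p)
go([0.6115,-0.3063,0.092],-100.3)
E
```

```text
[ 0.61250411 -0.30726645  0.15337561]
shift mm [61.4 -0.8  1.3] turn [ 0.0015 -0.0027 -0.0007]
```

View pics/w8.png

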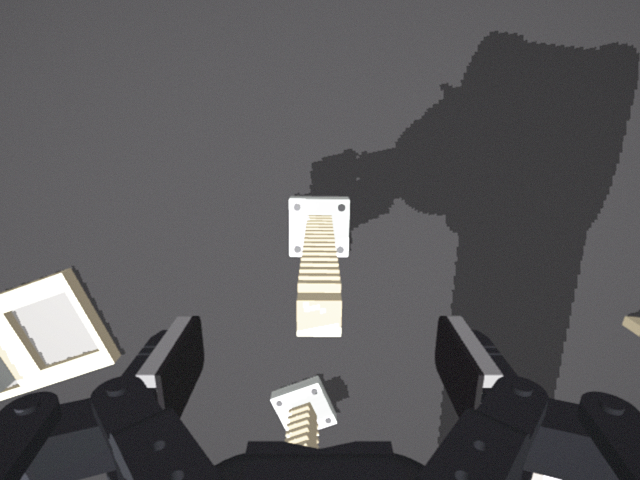

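{"api": "play_rows", "payload": {
  "deltas": "30 -0.5 1 0 0 0 1;55 -0.5 1 0 0 0 1;61 -0.5 1 0 0 0 1;61 -0.5 1 0 0 0 1;61 -0.5 1 0 0 0 0;61 -0.5 1 0 0 0 0;61 -0.5 1 0 0 0 0;61 -0.5 1 0 0 0 0;61 -0.5 1 0 0 0 0;61 -0.5 1 0 0 0 0;61 -0.5 1 0 0 0 0;61 -0.5 1 0 0 0 0",
  "grip_force": 50
}}

```text
clock: 14.92
tcp_pos: [0.6108, -0.3065, 0.0906]
orientation: [-0.063, 0.704, -0.063, -0.704]
contact_force: [-0.4, -1.1, 4.8]
width: 0.202
```

{"api": "play_rows", "payload": {
  "deltas": "-30 0 0 0 0 0 0;-80 0 0 0 0 0 0;-110 0 0 0 0 0 0;-110 0 0 0 0 0 0;-110 0 0 0 0 0 0"
}}

```text
clock: 15.55
tcp_pos: [0.61, -0.3059, 0.1986]
orientation: [0.063, -0.704, 0.063, 0.705]
contact_force: [0.1, -0.6, -2.9]
width: 0.203
```

```bash
python3 - <<'E'
from h import *
p,Rt=pose();print(p,manip.state()["width"],manip.state()["contact_force"])
go([0.5651,-0.082,p[2]],-80.7)
E
```

```text
[ 0.61002739 -0.3059183   0.19855555] 0.20301557945271503 [ 0.10370681 -0.60262467 -2.87069524]
shift mm [   0.3 -212.4   83.9] turn [-0.3403  0.0022  0.001 ]
```

{"api": "play_rows", "payload": {
  "deltas": "0 -40 16 -0.06 0 0 0;0 -80 32 -0.13 0 0 0;0 -120 48 -0.2 0 0 0;0 -160 64 -0.26 0 0 0;0 -195 77 -0.31 0 0 0;0 -212 84 -0.34 0 0 0;0 -212 84 -0.34 0 0 0;0 -212 84 -0.34 0 0 0;0 -212 84 -0.34 0 0 0;0 -212 84 -0.34 0 0 0"
}}

```text
clock: 16.8
tcp_pos: [0.5657, -0.0837, 0.2002]
orientation: [-0.057, -0.705, -0.057, 0.705]
contact_force: [0.1, -0.6, -1.5]
width: 0.207
```

```bash
python3 - <<'E'
from h import *
f,K,R,c=cam("wrist");cv2.imwrite("pics/w9.png",f)
p,Rt=pose();print(p,manip.state()["width"],manip.state()["contact_force"])
go([0.5651,-0.082,0.12],-80.7)
g=cam("scene")[0][180:330,220:400];cv2.imwrite("pics/s9.png",cv2.resize(g,None,fx=4,fy=4,interpolation=cv2.INTER_CUBIC))
E
```

```text
[ 0.56566685 -0.0834362   0.20022091] 0.2081284427839728 [ 1.06813067 -0.42510189 -1.35546326]
shift mm [80.2 -1.5  0.3] turn [-0.0016  0.     -0.    ]
```

View pics/w9.png

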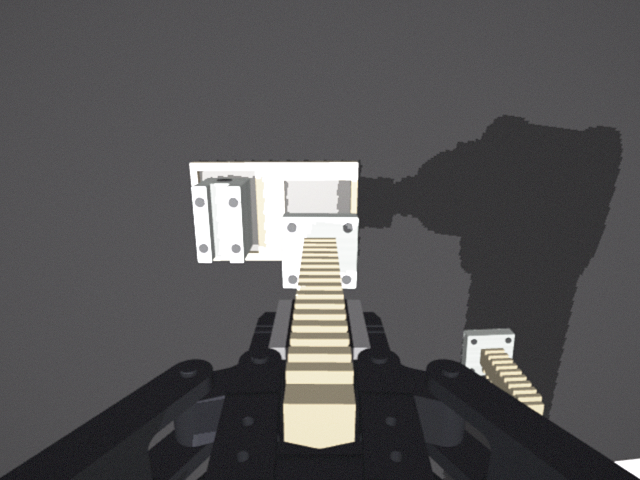

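View pics/s9.png

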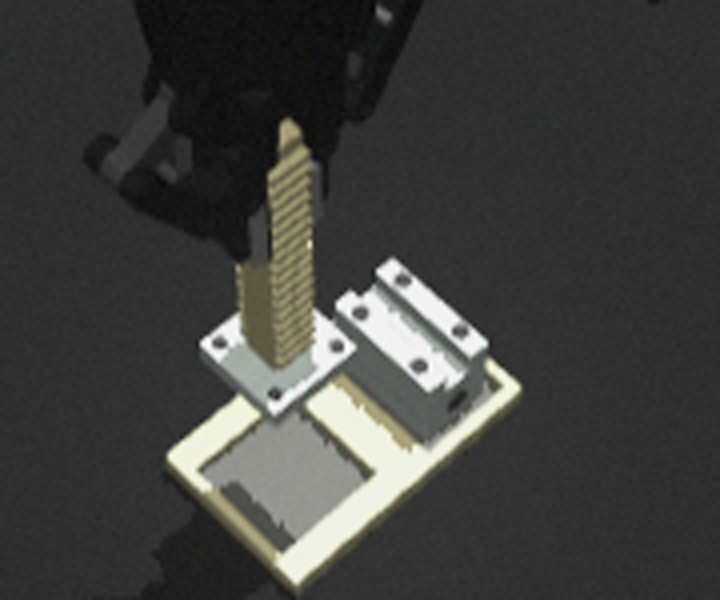

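```bash
python3 - <<'E'
from h import *
f,K,R,c=cam("wrist");p,Rt=pose()
q=np.array([(282.5,214),(358,214),(357,288.5),(283,288.5)])
F=plane(K,R,c,q,p[2]-.0786);print(((F-p)@Rt*1e3).round(1),F.mean(0))
t=np.array([(190,162),(359,162)],float);H=plane(K,R,c,t,.012);M=H.mean(0);a=np.radians(9.3)
print("tray ctr", M-.042*np.array([np.cos(a),np.sin(a),0]))
E
```

```text
[[ 78.6 -21.1 -25. ]
 [ 78.6  21.6 -25. ]
 [ 78.6  22.3  20.8]
 [ 78.6 -22.1  20.8]] [ 0.56775861 -0.08284857  0.12169102]
tray ctr [ 0.56007236 -0.04681588  0.012     ]
```

{"api": "play_rows", "payload": {
  "deltas": "30 -1 2 0 0 0 0;60 -1 2 0 0 0 0;80 -1 2 0 0 0 0;85 -1 2 0 0 0 0;85 -1 2 0 0 0 0;85 -1 2 0 0 0 0"
}}

```text
clock: 17.7
tcp_pos: [0.5642, -0.0821, 0.1164]
orientation: [0.057, 0.705, 0.057, -0.704]
contact_force: [-0.0, -1.0, -0.9]
width: 0.209
```

```bash
python3 - <<'E'
from h import *
f,K,R,c=cam("wrist");cv2.imwrite("pics/w10.png",f)
p,Rt=pose();print(p,manip.state()["width"],manip.state()["contact_force"])
g=cam("scene")[0][180:330,220:400];cv2.imwrite("pics/s10.png",cv2.resize(g,None,fx=4,fy=4,interpolation=cv2.INTER_CUBIC))
E
```

```text
[ 0.56411392 -0.08214617  0.11633953] 0.20700397494018752 [ 0.6688709   1.07544043 -0.52333416]
```

View pics/w10.png

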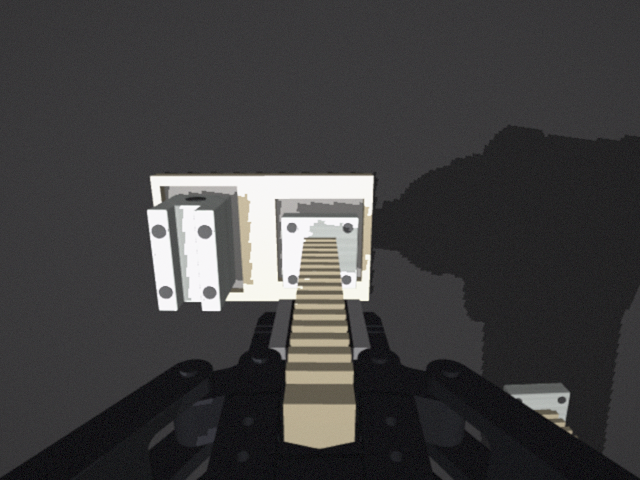

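View pics/s10.png

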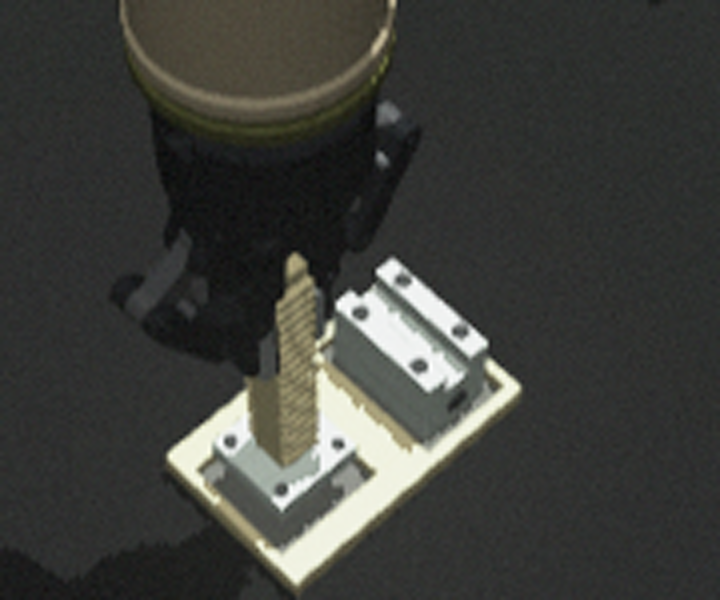

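```bash
python3 - <<'E'
from h import *
f,K,R,c=cam("wrist");p,Rt=pose()
q=np.array([(282.5,215.5),(358,215.5),(357,288.5),(283,288.5)])
F=plane(K,R,c,q,p[2]-.0786);print(((F-p)@Rt*1e3).round(1))
t=np.array([(151,176),(374,176),(369.5,301),(277,199),(363.5,199)],float);H=plane(K,R,c,t,.012);print(((H-p)@Rt*1e3).round(1))
print((H[0]+H[2])/2)
go([0.5651,-0.082,.0955],-80.7)
E
```

```text
[[ 78.6 -21.3 -24.3]
 [ 78.6  21.5 -24.3]
 [ 78.6  22.2  20.7]
 [ 78.6 -22.3  20.7]]
[[ 104.  -103.7  -43. ]
 [ 104.1   33.1  -43. ]
 [ 104.    33.5   41.3]
 [ 104.1  -26.9  -28.7]
 [ 104.1   27.1  -28.7]]
[ 0.55923737 -0.0474291   0.012     ]
shift mm [20.5  0.  -1.2] turn [-0.0006 -0.0011 -0.0006]
```

{"api": "play_rows", "payload": {
  "deltas": "8 0 1 0 0 0 0;14 0 1 0 0 0 0;19 0 1 0 0 0 0;21 0 1 0 0 0 0;21 0 1 0 0 0 0;21.5 0 1 0 0 0 0;21.5 0 1 0 0 0 0"
}}

```text
clock: 18.73
tcp_pos: [0.5627, -0.0823, 0.0946]
orientation: [0.057, 0.705, 0.057, -0.705]
contact_force: [-4.1, -0.5, 7.4]
width: 0.205
```

{"api": "play_rows", "payload": {
  "deltas": "0 0 0 0 0 0 0.3;0 0 0 0 0 0 0.45;0 0 0 0 0 0 0.6;0 0 0 0 0 0 0.6;0 0 0 0 0 0 0.8;0 0 0 0 0 0 0.8;-30 0 0 0 0 0 0.8;-70 0 0 0 0 0 0.8;-120 0 0 0 0 0 0.8;-150 0 0 0 0 0 0.8;-150 0 0 0 0 0 0.8;-150 0 0 0 0 0 0.8"
}}

```text
clock: 20.23
tcp_pos: [0.5621, -0.0823, 0.243]
orientation: [-0.057, -0.704, -0.057, 0.705]
contact_force: [-0.8, 0.5, 0.4]
width: 0.8
```

```bash
python3 - <<'E'
from h import *
f,K,R,c=cam("wrist");cv2.imwrite("pics/w11.png",f)
p,Rt=pose();print(p,manip.state()["width"],manip.state()["contact_force"])
g=cam("scene")[0];cv2.imwrite("pics/s11f.png",g);g=g[180:330,220:400];cv2.imwrite("pics/s11.png",cv2.resize(g,None,fx=4,fy=4,interpolation=cv2.INTER_CUBIC))
E
```

```text
[ 0.56193824 -0.08231195  0.2426517 ] 0.7997849816231081 [0.20313996 0.92385255 0.05045826]
```

View pics/w11.png

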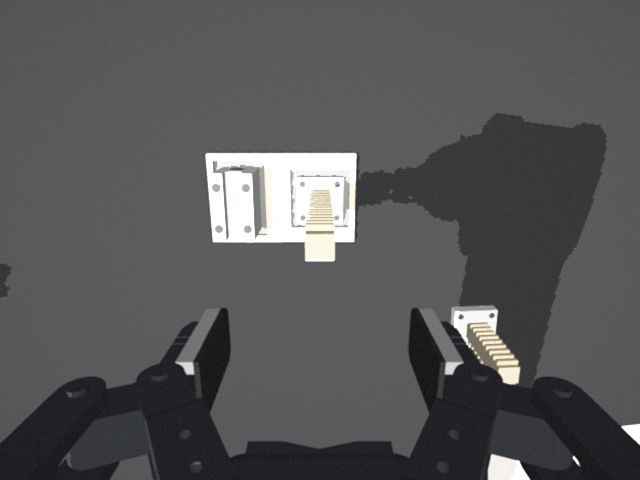

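View pics/s11.png

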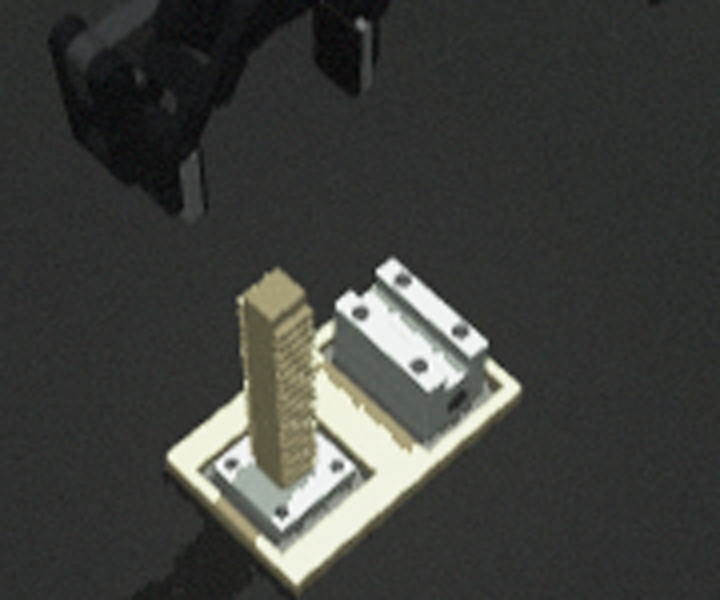

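Both parts look seated. Final numeric check, also of the short post.

```bash
python3 - <<'E'
from h import *
f,K,R,c=cam("wrist");a=np.radians(9.32);ctr=np.array([.5593,-.0470]);M=np.array([[np.cos(a),np.sin(a)],[-np.sin(a),np.cos(a)]])
def tr(q,z):
    P=plane(K,R,c,q,z);print(((P.mean(0)[:2]-ctr)@M.T*1e3).round(1),np.linalg.norm(P-np.roll(P,1,0),axis=1).round(4))
tr([(294.5,175.5),(344.5,175.5),(344,227.5),(295,227.5)],.016)   # foot top
tr([(305.5,234.5),(334.5,234.5),(334.5,261.5),(305.5,261.5)],.154) # bar top
tr([(210,171),(256,171),(255,239),(212,239)],.049)
t0=cv2.imread("pics/top0.png");t=cam("top")[0];r=np.s_[250:292,450:495]
print(np.abs(t[r].astype(int)-t0[r]).mean())
s0=cv2.imread("pics/scene0.png");s=cam("scene")[0];r=np.s_[270:325,140:190];print(np.abs(s[r].astype(int)-s0[r]).mean())
E
```

```text
[ -2.2 -35. ] [0.0494 0.0458 0.0494 0.0468]
[ -1.9 -35.2] [0.0173 0.0174 0.0173 0.0178]
[ 1.4 38.8] [0.0593 0.0383 0.0593 0.0377]
123.30617283950617
19.234303030303032
```

```bash
python3 - <<'E'
from h import *
s0=cv2.imread("pics/scene0.png");s=cv2.imread("pics/s11f.png");r=np.s_[255:335,120:210]
cv2.imwrite("pics/cmp.png",cv2.resize(np.hstack([s0[r],s[r]]),None,fx=4,fy=4))
E
```

```text
(no output)
```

View pics/cmp.png

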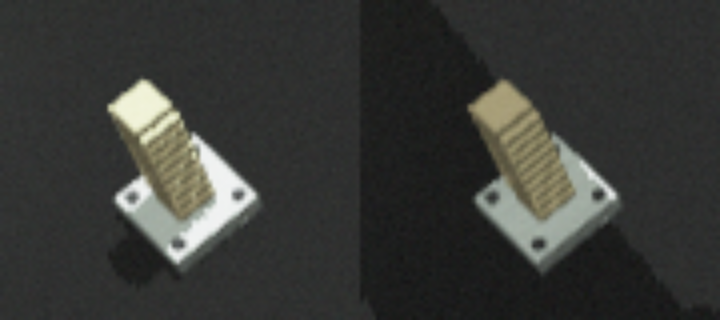

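The short post hasn't moved: it sits at the same pixels in both pictures, only shaded now by the arm. Handing in.

```bash
python3 -c "
from plant import manip
print(manip.hand_in(), manip.state()['clock'])"
```

```text
the job is handed in; nothing more can be done
the job is handed in; nothing more can be done
```

I laid the short clamp foot in the oblong pocket, then stood the tall comb post in the square pocket, backed the open gripper off upwards and handed in at about 20 s. No verdict was reported.

| Check, in the tray frame | Measured | Pocket centre |
|---|---|---|
| Clamp foot, x and y | −0.7, 39.8 mm after release; 1.4, 38.8 mm in the last rough check | 0, 39.5 mm |
| Tall post, x and y | −2, −35 mm | 0, −35.5 mm |

- **Seating:** The post's bar top and foot gave the same position, so it stands upright. At release, the tool heights matched both parts resting on the pocket floors, and the post's upward contact force was about 7 N. The clamp foot's top also measured 60 mm long when taken at its seated height.
- **Short post:** It stands at the same pixels as at the start. The scene image difference there was the arm's shadow; the top view difference was probably the arm blocking the view, but I did not open that picture.
- **Disagreements:** The top camera read y about 3 mm lower than the wrist camera, so I used the wrist readings. The first wrist picture was taken while the arm was still moving, so I dropped it. In the last check, the post foot's hand-picked corners came out a few millimetres too large.

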